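Find which mailbox door binds

TASK

One of the two small mailbox doors on the repaired section binds partway through its swing. Push the doors open gently with the fingertips, never with more than 20 N, to find which one: when you feel it jam, lean on it with roughly 5 to 15 N for half a second to be sure, without forcing it past. Shut the door that binds, leave the one that swings freely fully open, and do not disturb the things around.

Things in the scene. Friction and masses are not known exactly. Their poses are not given: they have to be found in the camera images.
- box_bank: two-door section of a mailbox wall, fixed upright on the bench, weathered grey metal: 380 wide (Y), 110 deep (X -50 to 60), 162 mm high. Origin: centre of its underside. X points out of its front, away from the robot; Z up. Closed roof, back, sides. The two doors look alike (round lock, blank plate), both hinged on their -Y edge; shut, they lie at X = 50 between stiles reaching X = 60.
- door_right (a joint): hinge angle, door on the robot's right (-Y half). 0 = shut, grows as it swings out to the front, 1.6 rad = fully open. Starts ajar at 0.6 to 0.85. No latch or spring: stays put. Free, takes 0.5 to 1.5 N at the edge. One of the two jams, unseen, between 0.95 and 1.3: pushed 100 mm from the hinge, force then climbs to 20 N within about 4 to 7 mm. Both end stops are hard.
- door_left (a joint): hinge angle, door on the robot's left (+Y half). 0 = shut, grows as it swings out to the front, 1.6 rad = fully open. Starts ajar at 0.6 to 0.85. No latch or spring: stays put. Free, takes 0.5 to 1.5 N at the edge. One of the two jams, unseen, between 0.95 and 1.3: pushed 100 mm from the hinge, force then climbs to 20 N within about 4 to 7 mm. Both end stops are hard.
- door_right_hinge (a point): point on the vertical hinge axis of door_right, at its top edge, 162 mm up; on the section at X = 50, Y = -155 mm. At angle q the door runs from here along sin(q) X + cos(q) Y and opens along cos(q) X - sin(q) Y (X, Y of box_bank).
- door_left_hinge (a point): point on the vertical hinge axis of door_left, at its top edge, 162 mm up; on the section at X = 50, Y = 25 mm. At angle q the door runs from here along sin(q) X + cos(q) Y and opens along cos(q) X - sin(q) Y (X, Y of box_bank).
- door_right_edge (a point): point on the top edge of door_right, mid thickness, 100 mm from its hinge axis; moves with the door. The panel is 12 mm thick, centred on the hinge axis, from 6 to 120 mm from it, 150 mm high; flat on both faces near the top (a lock body stands 14 mm off the back 42 mm or more below the top edge).
- door_left_edge (a point): point on the top edge of door_left, mid thickness, 100 mm from its hinge axis; moves with the door. The panel is 12 mm thick, centred on the hinge axis, from 6 to 120 mm from it, 150 mm high; flat on both faces near the top (a lock body stands 14 mm off the back 42 mm or more below the top edge).
- parcel: bystander: cardboard parcel 140 x 100 x 70 mm beside the section; origin centre of its underside
- screw_jar: bystander: jar with a steel cap, 60 mm across, 75 mm high; origin centre of its underside
- screwdriver: bystander: screwdriver lying on the bench to the right of the section; origin on its underside, near its middle

How it is judged:
By the outcome, as a careful person would: the job done as asked, in the order asked, and still so for the second after the job is handed in, with the robot touching nothing.
It also fails if it takes over 72 s, if anything falls off the work surface, if the arm or the gripper's body presses on something with over 40 N, if the wrist force passes 120 N, or if a joint passes its speed limit or range.

ROBOT

A 6-joint arm with a two-finger parallel gripper is mounted at the origin on the work surface. World frame = base frame: x ahead of the robot, y to its left, z up, the work surface at z = 0. Lengths are in m, angles in rad, forces in N, time in s.
With the tool pointing down it reaches from about 0.425 to 0.95 m from the base axis. Payload 3.5 kg.
Tool frame: the origin (TCP) lies midway between the tips of the shut fingers; the grasp point (between the pads) lies 19 mm behind it; z points along the fingers, y is the line along which they close (so a half turn about z gives the same grasp; the last joint's range is limited). The gripper opens to 85 mm and grips with 20 to 120 N. Pads are 22 mm wide; open, the fingers measure 114 mm over their backs; the gripper's body (76 mm by 85 mm) begins 54 mm behind the grasp point. The pads swing forward as they close: fully open they stand 13 mm farther back than shut.
Start: joints at [-1.293, 0.286, 1.577, -0, 1.279, -0.15], TCP at [0.28, -0.614, 0.231] pointing down, gripper open.
Joint ranges: [-2.77, 2.77], [-0.9, 2.22], [0.21, 2.48], [-1.53, 4.67], [0.24, 2.81], [-2.84, 2.84]. Speed limits (rad/s): [2.79, 2.79, 3.14, 3.14, 3.14, 3.14].

INTERFACE

Orientations are given as a unit quaternion [x, y, z, w].
In Python, from plant import get_state, read_camera, ctrl gives the robot as it stands.
- The arm moves only by the shell command python3 -m crank 'ROWS' [FORCE]. ROWS is JSON, a list of rows, each a list of 3 entries, a list of its own where there are three numbers: the shift along the tool's x, y, z in mm, then the turn about the tool's z in degrees, then the closure in counts, from 0 (fully open) to 255 (shut). In form: [[[tx, ty, tz], yaw, claw], ...]. A call has 1 to 10 rows; each row is the pose to reach, as a shift and turn from the pose commanded when the call began, along the tool's axes at that moment; what a row does not reach only later rows make up. A row lasts 1/10 s, in which the tool goes at most 50 mm and 8.59 degrees, less where a joint would pass 70% of its speed; a pose out of reach is approached as far as the arm can. A call with a gripper value outside its range is refused whole. The fingers move at their own pace and stop on an object; FORCE is the grip in N (left out, the last holds). Time passes only in rows, so rows that repeat a pose let the fingers close. It gives the time, the measured TCP pose, the force, the opening and the grip force at its end, in the units of the state.
- get_state(): the state, without advancing time (a new reading comes with each control period).
- read_camera(name): name is "scene" or "top" or "wrist"; returns a dict with "frame" (400x640x3 uint8, blue, green, red), "range_z" (400x640 float32, m along the optical axis (not along the pixel's ray), 0 where there is no reading), "vfov" (degrees; the focal length in pixels is half the picture's height over the tangent of half this angle, whatever the lens; pixels are square), "cx", "cy" (the principal point, pixels), "origin" and "orientation" of the camera in the world. Camera axes: x right, y down, z forward; pixel columns grow to the right and rows downward; lengths in m; the calibration is good to about 2 mm. A picture is of the moment at which its call begins.
- ctrl.sign_off(): hands the job in; it is judged then, once.
The state is a dict: "time": time; "qpos": joint angles; "dq": joint speeds; "joint_efforts": joint torques, N m; "eef_pos": TCP position; "tcp_rot": TCP orientation; "contact_force": force on the tool from outside, world axes, zero at the start; "wrist_torque": the same for the moment, N m; "opening": opening from 0.0 (shut) to 1.0 (fully open); "finger_force": force on a finger pad.
Only numpy, scipy, OpenCV 4.12 (cv2) and the standard library are available. Lean on these libraries where they do the work, as an engineer would, in place of code of your own. Each camera call takes 0.05 s, during which the arm holds its last target. There are 200 camera calls.

## Working session

There is one attempt and no reset: what is moved stays moved. The work goes in short steps, Python scripts to look and compute and a shell command to move; the robot and the scene stay as the last step left them, time stands still between calls to the robot, and variables do not carry over. Pictures are saved under pics/ and viewed, at most 10 in all, crops included, and the job is handed in when it is done.

```bash
ls; mkdir -p pics; python3 - <<'E'
from plant import get_state, read_camera
import cv2,numpy as np
print(get_state())
for n in ("scene","top"):
    c=read_camera(n); cv2.imwrite(f"pics/{n}0.png",c["frame"]); np.savez(f"{n}0.npz",**c)
    print(n,c["vfov"],c["cx"],c["cy"],c["origin"],c["orientation"],(c["range_z"]>0).mean())
E
```

```text
pics
{'time': 0.0, 'qpos': array([-1.29301542e+00,  2.87188725e-01,  1.57820323e+00,  3.97367080e-06,
        1.27860306e+00, -1.50010614e-01]), 'dq': array([ 0.0010344 ,  0.00283219,  0.00020131,  0.00065198, -0.00031449,
        0.00021762]), 'joint_efforts': array([-2.46883542e-05, -4.05981374e+01, -2.92626500e+01, -1.81544697e-04,
        5.77920568e-03, -1.02659786e-05]), 'eef_pos': array([ 0.27986782, -0.6135114 ,  0.22991761]), 'tcp_rot': array([ 9.77210802e-01,  2.12267769e-01, -7.47874464e-05, -1.19885302e-03]), 'contact_force': array([0.49548023, 0.04772791, 0.11843242]), 'wrist_torque': array([-0.04840557, -0.01037383,  0.02778617]), 'finger_force': 0.0, 'opening': 0.9982795420155705}
scene 53.72036862957708 319.2345869400454 199.94721766791466 [1.0187007  0.06255495 0.87384363] [ 0.65165255  0.70058061 -0.21130172 -0.19971818] 0.99591015625
top 43.359051653340885 323.0199100528587 192.3093515012383 [0.43682521 0.03149386 1.35246304] [-0.70306328  0.71017831 -0.02813393  0.02360659] 0.9958984375
```

View pics/scene0.png

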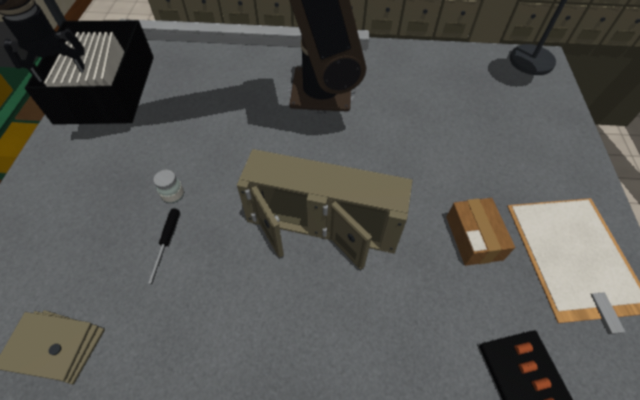

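View pics/top0.png

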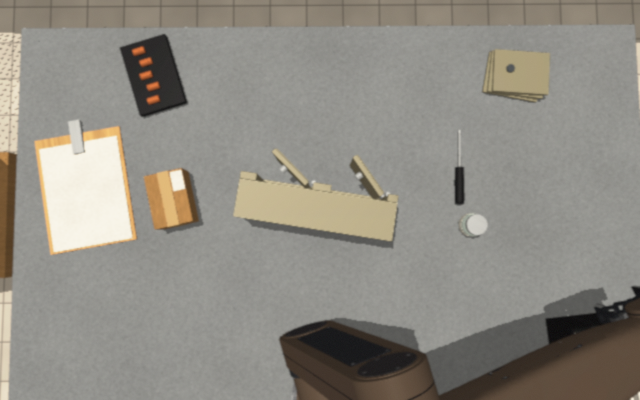

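The top view shows the section near (315,208), with door tops running (308,185)→(275,152) on the left and (384,195)→(355,158) on the right. The jar is at (475,225), the screwdriver at (460,170) and the parcel at (170,200). Next I measure the roof and the door tops from these views.

```bash
cat > h.py <<'E'
import numpy as np,cv2
from scipy.spatial.transform import Rotation as R
def cloud(c):
    f=200/np.tan(np.radians(float(c["vfov"]))/2)
    v,u=np.mgrid[0:400,0:640]; z=c["range_z"]
    p=np.stack([(u-c["cx"])/f*z,(v-c["cy"])/f*z,z],-1)
    return p@R.from_quat(c["orientation"]).as_matrix().T+c["origin"]
def ray(c,uv,h):
    f=200/np.tan(np.radians(float(c["vfov"]))/2)
    uv=np.atleast_2d(uv).astype(float)
    d=np.c_[(uv[:,0]-c["cx"])/f,(uv[:,1]-c["cy"])/f,np.ones(len(uv))]@R.from_quat(c["orientation"]).as_matrix().T
    o=np.asarray(c["origin"]); return o+d*((h-o[2])/d[:,2])[:,None]
E
python3 - <<'E'
from h import *
for n in("top","scene"):
    c=dict(np.load(n+"0.npz")); P=cloud(c)
    m=(abs(P[...,2]-.162)<.012)&(c["range_z"]>0)&(P[...,0]>.3)&(P[...,0]<.8)&(abs(P[...,1])<.32)
    k,l,s,ce=cv2.connectedComponentsWithStats(m.astype(np.uint8))
    for i in range(1,k):
        if s[i,4]<25: continue
        ys,xs=np.where(l==i); q=P[ys,xs]; w=ray(c,np.c_[xs,ys],.162)
        r=cv2.minAreaRect((w[:,:2]*1000).astype(np.float32))
        print(n,s[i],"z",np.round(np.median(q[:,2]),4),"rect",np.round(r[0],1),np.round(r[1],1),round(r[2],2))
        print(np.round(cv2.boxPoints(r)).tolist())
    b=(abs(P[...,2])<.01)&(P[...,0]>.5)&(P[...,0]<.9)&(abs(P[...,1])<.3); print("bench z",np.median(P[b][:,2]))
    m2=(P[...,2]>.02)&(P[...,0]>.3)&(P[...,0]<.9)&(abs(P[...,1])<.4)
    k,l,s,ce=cv2.connectedComponentsWithStats(m2.astype(np.uint8))
    for i in range(1,k):
        if s[i,4]<60: continue
        q=P[l==i]; print(n,"blob",s[i],np.round(np.percentile(q,2,axis=0),3),np.round(np.percentile(q,98,axis=0),3))
E
```

```text
top [273 149  36  37 285] z 0.1608 rect [586.5 100.3] [111.7  13.5] 44.36
[[542.0, 66.0], [551.0, 56.0], [631.0, 135.0], [622.0, 144.0]]
top [353 155  32  42 304] z 0.1605 rect [564.  -85.1] [113.1  15.9] 34.2
[[513.0, -110.0], [522.0, -123.0], [615.0, -60.0], [606.0, -47.0]]
top [ 234  171  165   70 6549] z 0.1613 rect [492.9  40.2] [379.5 110.7] 80.69
[[408.0, -138.0], [517.0, -156.0], [578.0, 218.0], [469.0, 236.0]]
bench z -0.0007965809936976154
top blob [ 234  149  165   92 7698] [ 0.424 -0.139  0.072] [0.602 0.22  0.166]
top blob [456 166   9  38 241] [ 0.504 -0.353  0.02 ] [ 0.598 -0.332  0.031]
top blob [175 168  23  58 941] [0.454 0.356 0.025] [0.592 0.399 0.076]
top blob [460 213  28  24 517] [ 0.418 -0.391  0.025] [ 0.472 -0.338  0.079]
scene [ 237  149  176   94 6732] z 0.1629 rect [528.4  34.7] [379.9 183.2] 80.47
[[407.0, -137.0], [587.0, -168.0], [650.0, 207.0], [470.0, 237.0]]
scene [251 186  29  43 344] z 0.1624 rect [568.1 -84. ] [120.2  16.5] 33.64
[[513.0, -110.0], [523.0, -124.0], [623.0, -58.0], [614.0, -44.0]]
bench z 0.0009091423184069969
scene blob [  237   149   176   119 10695] [ 0.429 -0.143  0.025] [0.626 0.218 0.165]
scene blob [154 169  29  31 639] [ 0.424 -0.389  0.022] [ 0.475 -0.338  0.079]
scene blob [ 448  199   33   64 1236] [0.46  0.357 0.022] [0.597 0.399 0.074]
scene blob [159 208  20  36 306] [ 0.505 -0.352  0.02 ] [ 0.6   -0.33   0.029]
```

```bash
cat >> h.py <<'E'
A=np.radians(-9.31); O=np.array([488.,41.])
X=np.array([np.cos(A),np.sin(A)]); Y=np.array([-X[1],X[0]])
H={"right":np.array([50,-155.]),"left":np.array([50,25.])}
E
cat > s.py <<'E'
# state in box frame (mm); exit 1 when the force is above argv[1]
import sys
from h import *
from plant import get_state
s=get_state(); p=s["eef_pos"]*1000; f=s["contact_force"]; d=p[:2]-O
yaw=np.degrees(np.arctan2(*R.from_quat(s["tcp_rot"]).as_matrix()[1::-1,0]))
print("t %.2f box X %.1f Y %.1f z %.1f yaw-box %.1f F box %.2f %.2f %.2f |F| %.2f open %.2f"%(s["time"],d@X,d@Y,p[2],yaw+9.31-90,f[:2]@X,f[:2]@Y,f[2],np.linalg.norm(f),s["opening"]))
if len(sys.argv)>1 and np.linalg.norm(f)>float(sys.argv[1]): print("STOP"); sys.exit(1)
E
python3 -m crank '[[[40,-32,0],-8,255],[[78,-62,0],-16,255],[[117,-93,0],-24,255],[[156,-124,0],-32,255],[[195,-155,0],-40,255],[[234,-186,0],-48,255],[[273,-217,0],-56.2,255],[[312,-247,0],-56.2,255],[[351,-278,0],-56.2,255],[[390,-309,0],-56.2,255]]' 30; python3 s.py
```

```text
time: 1.1
eef_pos: [0.507, -0.1691, 0.231]
tcp_rot: [0.762, 0.647, -0.0, -0.0]
contact_force: [0.2, 0.6, -0.4]
opening: 0.0
finger_force: 0.0
t 1.10 box X 52.8 Y -204.3 z 231.0 yaw-box 0.0 F box 0.12 0.61 -0.40 |F| 0.74 open 0.00
```

```bash
python3 -m crank '[[[45,15,0],0,255],[[90,30,0],0,255],[[143,46,0],0,255],[[143,46,0],0,255]]'; python3 s.py; python3 -m crank '[[[0,0,30],0,255],[[0,0,55],0,255],[[0,0,80],0,255],[[0,0,98],0,255],[[0,0,98],0,255]]'; python3 s.py; python3 - <<'E'
from plant import read_camera; import cv2
cv2.imwrite("pics/s1.png",read_camera("scene")["frame"][120:300,180:460].repeat(2,0).repeat(2,1))
E
```

```text
time: 1.5
eef_pos: [0.5762, -0.0328, 0.2308]
tcp_rot: [0.76, 0.65, 0.0, -0.001]
contact_force: [0.2, -0.2, -0.2]
opening: 0.002
finger_force: 0.0
t 1.50 box X 99.0 Y -58.5 z 230.8 yaw-box 0.3 F box 0.20 -0.15 -0.18 |F| 0.31 open 0.00
time: 2.0
eef_pos: [0.5724, -0.0375, 0.1294]
tcp_rot: [0.762, 0.647, -0.002, -0.003]
contact_force: [-0.1, 0.1, -0.1]
opening: 0.004
finger_force: 0.0
t 2.00 box X 96.0 Y -63.8 z 129.4 yaw-box -0.0 F box -0.12 0.08 -0.12 |F| 0.19 open 0.00
```

View pics/s1.png

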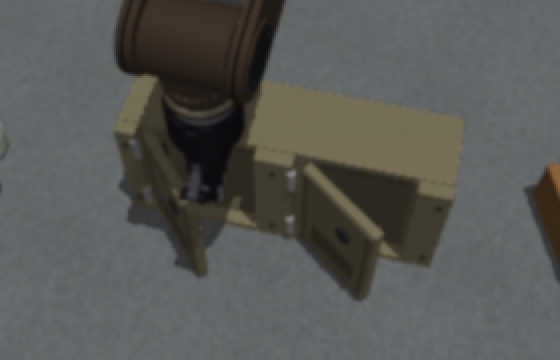

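The crop shows the shut fingertips at (205,185), behind the right door and clear of it. Next I compute the push path.

```bash
cat > path.py <<'E'
import sys
from h import *
def pos(H0,q,side=1,r=100):   # side +1: behind the door (opening), -1: in front (shutting)
    u=np.array([np.sin(q),np.cos(q)]); n=np.array([np.cos(q),-np.sin(q)])
    return H0+r*u-side*(6+14.5*abs(np.cos(q))+11*abs(np.sin(q)))*n
if __name__=="__main__":
    for q in eval(sys.argv[3]): print("q %.3f tool X %.1f Y %.1f"%(q,*pos(H[sys.argv[1]],q,int(sys.argv[2]))))
E
python3 path.py right 1 'np.r_[.75,.813,.85,.9,.94:1.33:.03,1.4,1.5,1.6]'
```

```text
q 0.750 tool X 100.5 Y -65.4
q 0.813 tool X 106.2 Y -68.9
q 0.850 tool X 109.4 Y -71.1
q 0.900 tool X 113.6 Y -74.3
q 0.940 tool X 116.9 Y -77.1
q 0.970 tool X 119.3 Y -79.3
q 1.000 tool X 121.7 Y -81.5
q 1.030 tool X 123.9 Y -83.9
q 1.060 tool X 126.1 Y -86.3
q 1.090 tool X 128.3 Y -88.8
q 1.120 tool X 130.3 Y -91.4
q 1.150 tool X 132.3 Y -94.1
q 1.180 tool X 134.2 Y -96.8
q 1.210 tool X 136.0 Y -99.7
q 1.240 tool X 137.7 Y -102.6
q 1.270 tool X 139.3 Y -105.5
q 1.300 tool X 140.9 Y -108.5
q 1.330 tool X 142.3 Y -111.6
q 1.400 tool X 145.3 Y -119.0
q 1.500 tool X 148.5 Y -130.0
q 1.600 tool X 150.5 Y -140.5
```

```bash
python3 -m crank '[[[-2,2,0],0,255],[[-4,4,0],0,255],[[-6,6,0],0,255],[[-8,8,0],0,255],[[-9,10,0],0,255],[[-10,11,0],0,255],[[-11,12.5,0],0,255],[[-12,14,0],0,255],[[-13,15,0],0,255],[[-13,15,0],0,255]]' >/dev/null; python3 s.py 4 && python3 -m crank '[[[-1.4,1.7,0],0,255],[[-2.8,3.3,0],0,255],[[-2.8,3.3,0],0,255]]'>/dev/null; python3 s.py
```

```text
t 3.05 box X 113.8 Y -76.5 z 133.2 yaw-box 0.0 F box 0.01 0.36 -0.24 |F| 0.43 open 0.00
t 3.35 box X 117.3 Y -79.4 z 133.3 yaw-box 0.0 F box -0.98 0.25 0.10 |F| 1.01 open -0.00
```

```bash
C="python3 -m crank"; 
$C '[[[-1.1,1.2,0],0,255],[[-2.2,2.4,0],0,255],[[-2.2,2.4,0],0,255]]'>/dev/null; python3 s.py 3.5 &&
$C '[[[-1.1,1.2,0],0,255],[[-2.2,2.4,0],0,255],[[-2.2,2.4,0],0,255]]'>/dev/null; python3 s.py 3.5 &&
$C '[[[-1.2,1.1,0],0,255],[[-2.4,2.2,0],0,255],[[-2.4,2.2,0],0,255]]'>/dev/null; python3 s.py 3.5
```

```text
t 3.65 box X 119.7 Y -81.5 z 133.4 yaw-box 0.0 F box -0.52 0.25 0.14 |F| 0.60 open -0.00
t 3.95 box X 122.1 Y -83.7 z 133.4 yaw-box 0.0 F box -0.30 0.43 0.13 |F| 0.54 open -0.00
t 4.25 box X 124.3 Y -86.1 z 133.4 yaw-box 0.0 F box -0.36 0.03 -0.61 |F| 0.71 open 0.00
```

```bash
C="python3 -m crank"; 
$C '[[[-1.2,1.1,0],0,255],[[-2.4,2.2,0],0,255],[[-2.4,2.2,0],0,255]]'>/dev/null; python3 s.py 3.5 &&
$C '[[[-1.3,1.1,0],0,255],[[-2.5,2.1,0],0,255],[[-2.5,2.1,0],0,255]]'>/dev/null; python3 s.py 3.5 &&
$C '[[[-1.3,1.1,0],0,255],[[-2.6,2.1,0],0,255],[[-2.6,2.1,0],0,255]]'>/dev/null; python3 s.py 3.5 &&
$C '[[[-1.3,1,0],0,255],[[-2.7,2,0],0,255],[[-2.7,2,0],0,255]]'>/dev/null; python3 s.py 3.5
python3 - <<'E'
from h import *
from plant import read_camera
for n in("top","scene"):
    c=read_camera(n); P=cloud(c); B=(P[...,:2]*1000-O)@np.c_[X,Y]; 
    m=(abs(P[...,2]-.162)<.008)&(B[...,0]>66)&(B[...,0]<175)&(B[...,1]>-180)&(B[...,1]<170)
    k,l,s,ce=cv2.connectedComponentsWithStats(m.astype(np.uint8))
    for i in range(1,k):
        if s[i,4]<40: continue
        ys,xs=np.where(l==i); w=(ray(c,np.c_[xs,ys],.162)[:,:2]*1000-O)@np.c_[X,Y]
        v=cv2.fitLine(w.astype(np.float32),cv2.DIST_HUBER,0,.01,.01).ravel(); v*=np.sign(v[0])
        print(n,s[i,4],"centre",w.mean(0).round(1),"q",round(float(np.arctan2(v[0],v[1])),3))
E
```

```text
t 4.55 box X 126.5 Y -88.5 z 133.3 yaw-box 0.0 F box 0.07 0.32 0.29 |F| 0.44 open -0.00
t 4.85 box X 128.5 Y -91.0 z 133.3 yaw-box 0.0 F box 0.23 -0.15 -0.52 |F| 0.59 open 0.00
t 5.15 box X 130.6 Y -93.6 z 133.3 yaw-box 0.0 F box 0.12 0.72 -0.80 |F| 1.08 open -0.00
t 5.45 box X 132.6 Y -96.4 z 133.3 yaw-box 0.0 F box -0.83 1.06 0.04 |F| 1.35 open 0.00
top 233 centre [93.  80.5] q 0.615
scene 342 centre [96.4 82.5] q 0.626
```

```bash
python3 - <<'E'
from plant import read_camera; import cv2
cv2.imwrite("pics/s2.png",read_camera("scene")["frame"][140:300,200:440].repeat(2,0).repeat(2,1))
E
```

```text
(no output)
```

View pics/s2.png

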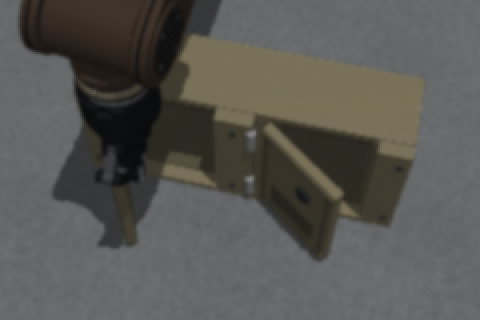

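The right door has moved with the finger: its edge is now at crop (125,220), with the finger pressing at (110,170). No jam so far, so I continue.

```bash
C="python3 -m crank"; 
$C '[[[-1.4,0.9,0],0,255],[[-2.8,1.8,0],0,255],[[-2.8,1.8,0],0,255]]'>/dev/null; python3 s.py 3.5 &&
$C '[[[-1.4,0.9,0],0,255],[[-2.8,1.8,0],0,255],[[-2.8,1.8,0],0,255]]'>/dev/null; python3 s.py 3.5 &&
$C '[[[-1.5,0.8,0],0,255],[[-2.9,1.6,0],0,255],[[-2.9,1.6,0],0,255]]'>/dev/null; python3 s.py 3.5 &&
$C '[[[-1.5,0.8,0],0,255],[[-3,1.6,0],0,255],[[-3,1.6,0],0,255]]'>/dev/null; python3 s.py 3.5 &&
$C '[[[-1.5,0.8,0],0,255],[[-3,1.5,0],0,255],[[-3,1.5,0],0,255]]'>/dev/null; python3 s.py 3.5
```

```text
t 5.90 box X 134.4 Y -99.1 z 133.4 yaw-box 0.0 F box 0.12 -0.19 0.21 |F| 0.31 open -0.00
t 6.20 box X 136.2 Y -102.0 z 133.3 yaw-box 0.0 F box 0.41 0.75 -0.11 |F| 0.87 open -0.00
t 6.50 box X 137.8 Y -104.9 z 133.3 yaw-box 0.0 F box 0.04 -0.17 0.89 |F| 0.91 open -0.00
t 6.80 box X 139.4 Y -107.9 z 133.3 yaw-box 0.0 F box -0.60 0.18 -0.20 |F| 0.66 open 0.00
t 7.10 box X 140.9 Y -110.9 z 133.3 yaw-box 0.0 F box 0.45 -0.04 0.61 |F| 0.76 open 0.00
```

```bash
C="python3 -m crank"; 
$C '[[[-1.5,0.7,0],0,255],[[-3,1.3,0],0,255],[[-3,1.3,0],0,255]]'>/dev/null; python3 s.py 3.5 &&
$C '[[[-1.5,0.7,0],0,255],[[-3,1.3,0],0,255],[[-3,1.3,0],0,255]]'>/dev/null; python3 s.py 3.5 &&
$C '[[[-1.5,0.6,0],0,255],[[-3,1,0],0,255],[[-4.5,1.5,0],0,255],[[-6,1.9,0],0,255],[[-7.5,2.3,0],0,255],[[-9,2.7,0],0,255],[[-10.5,3.1,0],0,255],[[-10.5,3.1,0],0,255]]'>/dev/null; python3 s.py 3.5 &&
$C '[[[-1.5,0.3,0],0,255],[[-3,0.6,0],0,255],[[-3,0.6,0],0,255]]'>/dev/null; python3 s.py 3.5 &&
$C '[[[-1.5,0.3,0],0,255],[[-2.5,0.5,0],0,255],[[-2.5,0.5,0],0,255]]'>/dev/null; python3 s.py 3.5
```

```text
t 7.40 box X 142.2 Y -113.9 z 133.3 yaw-box 0.0 F box -0.66 -1.09 -0.88 |F| 1.54 open 0.00
t 7.70 box X 143.5 Y -116.9 z 133.3 yaw-box 0.0 F box -0.42 -0.06 -0.26 |F| 0.50 open -0.00
t 8.50 box X 146.7 Y -127.4 z 133.4 yaw-box 0.0 F box 0.26 0.44 0.84 |F| 0.98 open -0.00
t 8.80 box X 147.2 Y -130.4 z 133.4 yaw-box 0.0 F box -0.29 -0.24 0.26 |F| 0.46 open 0.00
t 9.10 box X 147.6 Y -132.8 z 133.3 yaw-box 0.0 F box 0.24 -0.30 -0.19 |F| 0.43 open 0.00
```

```bash
C="python3 -m crank"; 
$C '[[[-1,0.1,0],0,255],[[-2,0.2,0],0,255],[[-3,0.3,0],0,255],[[-3,0.3,0],0,255]]'>/dev/null; python3 s.py 3 &&
$C '[[[-1,0.1,0],0,255],[[-2,0.2,0],0,255],[[-2,0.2,0],0,255]]'>/dev/null; python3 s.py 3 &&
$C '[[[-1,0.1,0],0,255],[[-1,0.1,0],0,255]]'>/dev/null; python3 s.py 3 &&
$C '[[[-1,0.1,0],0,255],[[-1,0.1,0],0,255]]'>/dev/null; python3 s.py 3 &&
$C '[[[-1,0.1,0],0,255],[[-1,0.1,0],0,255]]'>/dev/null; python3 s.py 3 &&
$C '[[[-1,0.1,0],0,255],[[-1,0.1,0],0,255]]'>/dev/null; python3 s.py 3 &&
$C '[[[-1,0.1,0],0,255],[[-1,0.1,0],0,255]]'>/dev/null; python3 s.py 3
```

```text
t 9.50 box X 147.9 Y -135.8 z 133.3 yaw-box 0.0 F box -1.42 -0.09 0.60 |F| 1.54 open 0.00
t 9.80 box X 148.1 Y -137.8 z 133.4 yaw-box 0.0 F box -0.10 0.02 0.43 |F| 0.44 open 0.01
t 10.00 box X 148.2 Y -138.8 z 133.3 yaw-box 0.0 F box 0.07 0.48 0.46 |F| 0.67 open -0.00
t 10.20 box X 148.3 Y -139.7 z 133.3 yaw-box 0.0 F box -0.72 0.54 0.06 |F| 0.90 open 0.00
t 10.40 box X 148.4 Y -140.7 z 133.3 yaw-box 0.0 F box 0.86 0.66 -0.30 |F| 1.13 open -0.00
t 10.60 box X 148.4 Y -141.1 z 133.3 yaw-box 0.0 F box -1.22 3.17 0.62 |F| 3.45 open 0.01
STOP
t 10.60 box X 148.4 Y -141.1 z 133.3 yaw-box 0.0 F box -1.22 3.17 0.62 |F| 3.45 open 0.01
STOP
```

The right door swings freely and is against its open stop, since force rose at Y = -141.1 and the prediction was -140.5. I back off, lift, and go in behind the left door.

```bash
C="python3 -m crank"; 
$C '[[[5,-1,0],0,255],[[15,-5,0],0,255],[[25,-8,-10],0,255],[[25,-8,-50],0,255],[[25,-8,-90],0,255],[[70,-20,-90],0,255],[[115,-32,-90],0,255],[[160,-44,-90],0,255],[[205,-55,-90],0,255],[[250,-62,-90],0,255]]'>/dev/null; python3 s.py
$C '[[[16,-3,0],0,255],[[16,-3,0],0,255],[[16,-3,0],0,255]]'>/dev/null; python3 s.py 
python3 - <<'E'
from h import *
from plant import read_camera
for n in("top","scene"):
    c=read_camera(n); P=cloud(c); B=(P[...,:2]*1000-O)@np.c_[X,Y]; 
    m=(abs(P[...,2]-.162)<.008)&(B[...,0]>66)&(B[...,0]<175)&(B[...,1]>-190)&(B[...,1]<170)
    k,l,s,ce=cv2.connectedComponentsWithStats(m.astype(np.uint8))
    for i in range(1,k):
        if s[i,4]<40: continue
        ys,xs=np.where(l==i); w=(ray(c,np.c_[xs,ys],.162)[:,:2]*1000-O)@np.c_[X,Y]
        v=cv2.fitLine(w.astype(np.float32),cv2.DIST_HUBER,0,.01,.01).ravel(); v*=np.sign(v[0])
        print(n,s[i,4],"centre",w.mean(0).round(1),"q",round(float(np.arctan2(v[0],v[1])),3))
E
python3 path.py left 1 'np.r_[.64,.7,.8,.9,.94:1.33:.03]'
```

```text
t 11.60 box X 85.2 Y 110.7 z 224.5 yaw-box 0.1 F box 0.17 -0.17 0.38 |F| 0.45 open 0.00
t 11.90 box X 83.4 Y 124.1 z 223.7 yaw-box 0.1 F box 0.30 -0.45 -0.04 |F| 0.54 open -0.00
top 265 centre [ 117.2 -158. ] q 1.599
top 142 centre [82.4 65.8] q 0.616
scene 332 centre [ 121.1 -156.2] q 1.599
scene 342 centre [96.3 82.4] q 0.623
q 0.640 tool X 90.3 Y 119.7
q 0.700 tool X 95.9 Y 117.1
q 0.800 tool X 105.0 Y 111.9
q 0.900 tool X 113.6 Y 105.7
q 0.940 tool X 116.9 Y 102.9
q 0.970 tool X 119.3 Y 100.7
q 1.000 tool X 121.7 Y 98.5
q 1.030 tool X 123.9 Y 96.1
q 1.060 tool X 126.1 Y 93.7
q 1.090 tool X 128.3 Y 91.2
q 1.120 tool X 130.3 Y 88.6
q 1.150 tool X 132.3 Y 85.9
q 1.180 tool X 134.2 Y 83.2
q 1.210 tool X 136.0 Y 80.3
q 1.240 tool X 137.7 Y 77.4
q 1.270 tool X 139.3 Y 74.5
q 1.300 tool X 140.9 Y 71.5
q 1.330 tool X 142.3 Y 68.4
```

```bash
C="python3 -m crank"; 
$C '[[[0,0,20],0,255],[[0,0,40],0,255],[[0,0,60],0,255],[[0,0,80],0,255],[[0,0,90],0,255],[[0,0,90],0,255]]'>/dev/null; python3 s.py 3 &&
$C '[[[-1.5,2.5,0],0,255],[[-3,5,0],0,255],[[-4.5,7.5,0],0,255],[[-6,10,0],0,255],[[-7,12,0],0,255],[[-8,14,0],0,255],[[-9,16,0],0,255],[[-10,18,0],0,255],[[-11,20,0],0,255],[[-11,20,0],0,255]]'>/dev/null; python3 s.py 3 &&
$C '[[[-1.3,1.8,0],0,255],[[-2.6,3.6,0],0,255],[[-3.9,5.4,0],0,255],[[-5.2,7.2,0],0,255],[[-6.4,8.8,0],0,255],[[-7.7,10.2,0],0,255],[[-7.7,10.2,0],0,255]]'>/dev/null; python3 s.py 3
```

```text
t 12.60 box X 82.6 Y 122.9 z 131.4 yaw-box -0.1 F box -0.29 -0.39 -0.91 |F| 1.03 open -0.00
t 13.60 box X 103.6 Y 113.1 z 133.1 yaw-box 0.0 F box -0.53 0.16 -0.40 |F| 0.68 open -0.00
t 14.30 box X 114.0 Y 105.4 z 133.4 yaw-box 0.0 F box -0.11 0.38 -0.08 |F| 0.40 open -0.00
```

```bash
C="python3 -m crank"; 
$C '[[[-1,1.2,0],0,255],[[-1.8,2,0],0,255],[[-1.8,2,0],0,255]]'>/dev/null; python3 s.py 3 &&
$C '[[[-0.9,0.9,0],0,255],[[-1.8,1.9,0],0,255],[[-1.8,1.9,0],0,255]]'>/dev/null; python3 s.py 3 &&
$C '[[[-0.9,0.9,0],0,255],[[-1.8,1.9,0],0,255],[[-1.8,1.9,0],0,255]]'>/dev/null; python3 s.py 3 &&
$C '[[[-0.9,0.9,0],0,255],[[-1.8,1.8,0],0,255],[[-1.8,1.8,0],0,255]]'>/dev/null; python3 s.py 3 &&
$C '[[[-1,0.9,0],0,255],[[-1.9,1.8,0],0,255],[[-1.9,1.8,0],0,255]]'>/dev/null; python3 s.py 3 &&
$C '[[[-1,0.9,0],0,255],[[-2,1.8,0],0,255],[[-2,1.8,0],0,255]]'>/dev/null; python3 s.py 3
```

```text
t 14.60 box X 115.8 Y 103.8 z 133.4 yaw-box 0.0 F box -0.42 0.27 0.02 |F| 0.50 open -0.00
t 14.90 box X 117.7 Y 101.9 z 133.3 yaw-box 0.0 F box -1.09 0.40 0.22 |F| 1.18 open -0.00
t 15.20 box X 119.5 Y 100.1 z 133.3 yaw-box 0.0 F box -0.99 0.01 -0.05 |F| 0.99 open 0.00
t 15.50 box X 121.3 Y 98.4 z 133.3 yaw-box 0.0 F box -0.36 0.48 0.08 |F| 0.60 open 0.00
t 15.80 box X 123.1 Y 96.4 z 133.3 yaw-box 0.0 F box -0.59 0.22 0.74 |F| 0.98 open -0.00
t 16.10 box X 124.9 Y 94.4 z 133.3 yaw-box 0.0 F box -0.78 -0.51 0.12 |F| 0.94 open -0.00
```

```bash
C="python3 -m crank"; 
$C '[[[-1,0.9,0],0,255],[[-2,1.8,0],0,255],[[-2,1.8,0],0,255]]'>/dev/null; python3 s.py 3 &&
$C '[[[-1,0.9,0],0,255],[[-2,1.7,0],0,255],[[-2,1.7,0],0,255]]'>/dev/null; python3 s.py 3 &&
$C '[[[-1,0.8,0],0,255],[[-2.1,1.7,0],0,255],[[-2.1,1.7,0],0,255]]'>/dev/null; python3 s.py 3 &&
$C '[[[-1,0.8,0],0,255],[[-2.2,1.6,0],0,255],[[-2.2,1.6,0],0,255]]'>/dev/null; python3 s.py 3 &&
$C '[[[-1.1,0.8,0],0,255],[[-2.2,1.6,0],0,255],[[-2.2,1.6,0],0,255]]'>/dev/null; python3 s.py 3 &&
$C '[[[-1.1,0.7,0],0,255],[[-2.3,1.5,0],0,255],[[-2.3,1.5,0],0,255]]'>/dev/null; python3 s.py 3
```

```text
t 16.40 box X 126.8 Y 92.4 z 133.4 yaw-box 0.0 F box -0.66 -0.26 -0.44 |F| 0.83 open 0.00
t 16.70 box X 128.5 Y 90.4 z 133.3 yaw-box 0.0 F box -0.63 0.03 0.34 |F| 0.72 open -0.00
t 17.00 box X 130.2 Y 88.3 z 133.3 yaw-box 0.0 F box -0.86 0.41 0.07 |F| 0.96 open -0.00
t 17.30 box X 131.8 Y 86.1 z 133.3 yaw-box 0.0 F box -0.27 1.03 -0.01 |F| 1.07 open -0.00
t 17.60 box X 133.4 Y 83.9 z 133.3 yaw-box 0.0 F box -0.83 -0.33 -0.13 |F| 0.90 open 0.00
t 17.90 box X 134.4 Y 82.0 z 133.3 yaw-box 0.0 F box -2.95 2.18 0.94 |F| 3.79 open -0.00
STOP
```

The left door binds at q≈1.19. I lean in small steps.

```bash
C="python3 -m crank"; 
$C '[[[-0.7,0.5,0],0,255],[[-0.7,0.5,0],0,255]]'>/dev/null; python3 s.py 7.5 &&
$C '[[[-0.7,0.5,0],0,255],[[-0.7,0.5,0],0,255]]'>/dev/null; python3 s.py 7.5 &&
$C '[[[-0.6,0.4,0],0,255],[[-0.6,0.4,0],0,255]]'>/dev/null; python3 s.py 7.5
```

```text
t 18.10 box X 134.6 Y 81.6 z 133.3 yaw-box 0.0 F box -4.87 3.94 1.17 |F| 6.38 open 0.00
t 18.30 box X 134.9 Y 81.1 z 133.3 yaw-box 0.0 F box -5.45 3.74 0.85 |F| 6.66 open -0.00
t 18.50 box X 135.0 Y 80.8 z 133.3 yaw-box 0.0 F box -4.60 3.98 1.34 |F| 6.23 open -0.00
```

```bash
C="python3 -m crank"; 
$C '[[[-0.7,0.2,0],0,255],[[-0.7,0.2,0],0,255]]'>/dev/null; python3 s.py 9 &&
$C '[[[-0.7,0.1,0],0,255],[[-0.7,0.1,0],0,255]]'>/dev/null; python3 s.py 9
```

```text
t 18.70 box X 135.2 Y 80.5 z 133.3 yaw-box 0.0 F box -5.59 4.76 1.22 |F| 7.45 open -0.00
t 18.90 box X 135.3 Y 80.2 z 133.3 yaw-box 0.0 F box -4.83 6.26 3.22 |F| 8.54 open -0.00
```

```bash
C="python3 -m crank"; 
$C '[[[-0.7,0,0],0,255],[[-0.7,0,0],0,255]]'>/dev/null; python3 s.py 13 &&
$C '[[[0,0,0],0,255],[[0,0,0],0,255],[[0,0,0],0,255],[[0,0,0],0,255]]'>/dev/null; python3 s.py 13 && $C '[[[0,0,0],0,255],[[0,0,0],0,255],[[0,0,0],0,255],[[0,0,0],0,255]]'>/dev/null; python3 s.py
```

```text
t 19.10 box X 135.4 Y 79.9 z 133.3 yaw-box 0.0 F box -5.04 8.06 1.29 |F| 9.59 open 0.00
t 19.50 box X 135.4 Y 79.9 z 133.3 yaw-box 0.0 F box -3.62 8.53 1.71 |F| 9.42 open -0.00
t 19.90 box X 135.3 Y 79.9 z 133.3 yaw-box 0.0 F box -5.09 7.26 1.61 |F| 9.01 open -0.00
```

The left door binds: I held about 9 N on it for 0.8 s. Now I go round to its front face.

```bash
C="python3 -m crank"; 
$C '[[[4,-2,0],0,255],[[12,-5,0],0,255],[[20,-8,-10],0,255],[[20,-8,-50],0,255],[[20,-8,-90],0,255],[[-15,5,-90],0,255],[[-50,18,-90],0,255],[[-50,18,-90],0,255],[[-50,18,-90],0,255]]'>/dev/null; python3 s.py
python3 path.py left -1 'np.r_[1.2:-.01:-.1]'
```

```text
t 20.80 box X 155.0 Y 27.0 z 224.1 yaw-box -0.1 F box -0.45 1.75 0.84 |F| 1.99 open 0.00
q 1.200 tool X 151.0 Y 41.2
q 1.100 tool X 149.3 Y 50.4
q 1.000 tool X 146.6 Y 59.6
q 0.900 tool X 143.0 Y 68.7
q 0.800 tool X 138.5 Y 77.5
q 0.700 tool X 132.9 Y 85.9
q 0.600 tool X 126.4 Y 93.9
q 0.500 tool X 119.0 Y 101.3
q 0.400 tool X 110.7 Y 107.9
q 0.300 tool X 101.6 Y 113.7
q 0.200 tool X 91.8 Y 118.6
q 0.100 tool X 81.4 Y 122.4
q -0.000 tool X 70.5 Y 125.0
```

```bash
C="python3 -m crank"; 
$C '[[[0,0,20],0,255],[[0,0,40],0,255],[[0,0,60],0,255],[[0,0,80],0,255],[[0,0,90],0,255],[[0,0,90],0,255]]'>/dev/null; python3 s.py 4 &&
$C '[[[5,-1,0],0,255],[[10,-2,0],0,255],[[14,-3,0],0,255],[[18,-4,0],0,255],[[21,-5,0],0,255],[[24,-6,0],0,255],[[27,-7,0],0,255],[[30,-7.5,0],0,255],[[33,-8,0],0,255],[[33,-8,0],0,255]]'>/dev/null; python3 s.py 4 &&
$C '[[[3,-1.2,0],0,255],[[6,-2.4,0],0,255],[[9,-3.6,0],0,255],[[12,-5.3,0],0,255],[[15,-7,0],0,255],[[18,-8.7,0],0,255],[[21,-10.8,0],0,255],[[24,-13,0],0,255],[[26,-14,0],0,255],[[26,-14,0],0,255]]'>/dev/null; python3 s.py 4
```

```text
t 21.40 box X 153.0 Y 28.5 z 131.4 yaw-box 0.1 F box -1.00 0.41 0.01 |F| 1.08 open -0.00
t 22.40 box X 146.2 Y 61.1 z 133.2 yaw-box 0.0 F box -0.76 -0.72 0.21 |F| 1.07 open -0.00
t 23.40 box X 132.2 Y 87.2 z 133.4 yaw-box 0.0 F box 0.06 0.31 -0.19 |F| 0.37 open 0.00
```

Now q≈0.7. From (132,87) I continue to 0.3 (101.6,113.7), then on to 0.1 (81.4,122.4).

```bash
C="python3 -m crank"; 
$C '[[[3.5,-3,0],0,255],[[7,-6,0],0,255],[[10.5,-9.5,0],0,255],[[14,-13,0],0,255],[[17,-17,0],0,255],[[20,-21,0],0,255],[[23,-25.5,0],0,255],[[26,-30,0],0,255],[[26,-30,0],0,255]]'>/dev/null; python3 s.py 4 &&
$C '[[[1.8,-3.5,0],0,255],[[3.5,-7,0],0,255],[[5,-10.5,0],0,255],[[6.5,-14,0],0,255],[[8,-17.5,0],0,255],[[9,-20.5,0],0,255],[[9,-20.5,0],0,255]]'>/dev/null; python3 s.py 4
python3 - <<'E'
from plant import read_camera; import cv2
cv2.imwrite("pics/s3.png",read_camera("scene")["frame"][140:300,200:440].repeat(2,0).repeat(2,1))
E
```

```text
t 24.30 box X 101.6 Y 113.4 z 133.3 yaw-box 0.0 F box -0.59 -0.26 -0.09 |F| 0.65 open 0.01
t 25.00 box X 81.3 Y 122.0 z 133.3 yaw-box 0.0 F box 0.82 1.08 0.66 |F| 1.51 open -0.00
```

View pics/s3.png

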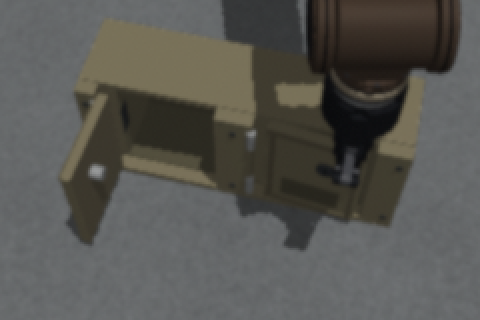

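The left door is nearly shut, with the fingers at crop (345,165), and the right door is fully open at left. I ease the left door onto its stop.

```bash
C="python3 -m crank"; 
$C '[[[0.6,-2,0],0,255],[[1.2,-4,0],0,255],[[1.6,-5.5,0],0,255],[[2,-7,0],0,255],[[2,-7,0],0,255]]'>/dev/null; python3 s.py 3 &&
$C '[[[0,-1,0],0,255],[[0,-1,0],0,255]]'>/dev/null; python3 s.py 3 &&
$C '[[[0,-1,0],0,255],[[0,-1,0],0,255]]'>/dev/null; python3 s.py 3 &&
$C '[[[0,-1,0],0,255],[[0,-1,0],0,255]]'>/dev/null; python3 s.py 3 &&
$C '[[[0,-1,0],0,255],[[0,-1,0],0,255]]'>/dev/null; python3 s.py 3 &&
$C '[[[0,-1,0],0,255],[[0,-1,0],0,255]]'>/dev/null; python3 s.py 3 &&
$C '[[[0,-1,0],0,255],[[0,-1,0],0,255]]'>/dev/null; python3 s.py 3
```

```text
t 25.55 box X 74.6 Y 123.7 z 133.4 yaw-box 0.0 F box 1.54 -0.84 -0.05 |F| 1.75 open -0.00
t 25.75 box X 73.8 Y 123.8 z 133.4 yaw-box 0.0 F box 0.79 -0.60 -0.03 |F| 0.99 open -0.00
t 25.95 box X 72.8 Y 123.8 z 133.3 yaw-box 0.0 F box -0.04 1.18 -0.47 |F| 1.27 open -0.00
t 26.15 box X 71.8 Y 123.8 z 133.4 yaw-box 0.0 F box 0.33 0.43 1.02 |F| 1.15 open -0.00
t 26.35 box X 71.3 Y 123.7 z 133.5 yaw-box 0.0 F box 2.83 1.22 -1.19 |F| 3.30 open 0.00
STOP
t 26.35 box X 71.3 Y 123.7 z 133.5 yaw-box 0.0 F box 2.83 1.22 -1.19 |F| 3.30 open 0.00
STOP
t 26.35 box X 71.3 Y 123.7 z 133.5 yaw-box 0.0 F box 2.83 1.22 -1.19 |F| 3.30 open 0.00
STOP
```

```bash
C="python3 -m crank"; 
$C '[[[0,-0.7,0],0,255],[[0,-0.7,0],0,255]]'>/dev/null; python3 s.py
$C '[[[0,4,0],0,255],[[0,12,0],0,255],[[0,25,0],0,255],[[0,40,0],0,255],[[0,40,-40],0,255],[[0,40,-80],0,255],[[0,40,-110],0,255],[[50,40,-110],0,255],[[90,40,-110],0,255],[[90,40,-110],0,255]]'>/dev/null; python3 s.py
python3 - <<'E'
from h import *
from plant import read_camera
for n in("top","scene"):
    c=read_camera(n); cv2.imwrite(f"pics/{n}9.png",c["frame"]); P=cloud(c); B=(P[...,:2]*1000-O)@np.c_[X,Y]
    for nm,y0,y1,x0,x1 in(("right",-190,-100,66,175),("left",40,140,25,75)):
        m=(abs(P[...,2]-.162)<.008)&(B[...,0]>x0)&(B[...,0]<x1)&(B[...,1]>y0)&(B[...,1]<y1)
        ys,xs=np.where(m); w=(ray(c,np.c_[xs,ys],.162)[:,:2]*1000-O)@np.c_[X,Y]
        if len(w)<30: print(n,nm,"few"); continue
        v=cv2.fitLine(w.astype(np.float32),cv2.DIST_HUBER,0,.01,.01).ravel(); v*=np.sign(v[0])
        print(n,nm,len(w),w.mean(0).round(1),"q",round(float(np.arctan2(v[0],v[1])),3),"Xmax near Y125:",w[abs(w[:,1]-120)<15][:,0].max() if nm=="left" else "")
    m2=(P[...,2]>.02)&(P[...,0]>.3)&(P[...,0]<.9)&(abs(P[...,1])<.4)&(P[...,2]<.1)&(abs(P[...,1])>.28)
    k,l,s,ce=cv2.connectedComponentsWithStats(m2.astype(np.uint8))
    for i in range(1,k):
        if s[i,4]<60: continue
        q=P[l==i]; print(n,"blob",s[i],np.round(np.percentile(q,2,axis=0),3),np.round(np.percentile(q,98,axis=0),3))
E
```

```text
t 26.55 box X 71.3 Y 123.7 z 133.5 yaw-box 0.0 F box 4.90 0.95 -1.59 |F| 5.24 open 0.00
t 27.55 box X 109.4 Y 217.5 z 243.4 yaw-box 0.3 F box -0.06 -0.91 0.11 |F| 0.92 open -0.00
top right 263 [ 117.8 -158. ] q 1.602 Xmax near Y125: 
top left 557 [41.5 90. ] q 0.0 Xmax near Y125: 58.42111601965596
top blob [456 167   9  37 228] [ 0.504 -0.353  0.02 ] [ 0.596 -0.333  0.029]
top blob [175 191   7  35 198] [0.452 0.385 0.061] [0.533 0.4   0.074]
top blob [460 213  28  24 516] [ 0.418 -0.391  0.025] [ 0.472 -0.339  0.078]
scene right 328 [ 121.1 -156.2] q 1.596 Xmax near Y125: 
scene left 697 [44.  90.3] q 0.012 Xmax near Y125: 63.48874319560567
scene blob [154 169  29  31 636] [ 0.424 -0.389  0.023] [ 0.475 -0.338  0.079]
scene blob [ 448  199   33   64 1233] [0.46  0.357 0.022] [0.597 0.399 0.074]
scene blob [159 208  20  36 311] [ 0.506 -0.352  0.02 ] [ 0.6   -0.33   0.029]
```

View pics/scene9.png

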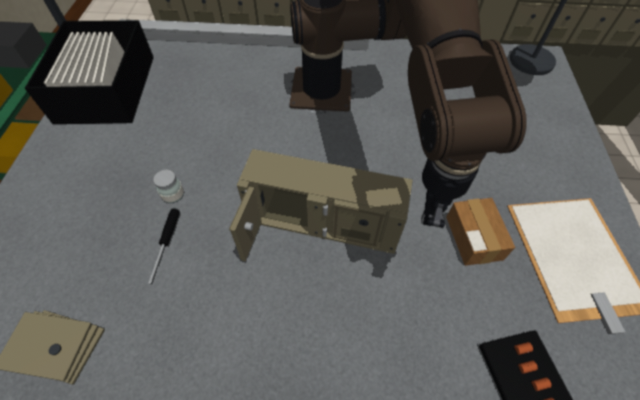

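The view shows the left door shut at (358,222) and the right door fully open at (246,225). The jar, screwdriver and parcel are where they started, and the gripper hangs clear at z = 0.24. Handing in.

```bash
python3 -c "
from plant import ctrl; print(ctrl.sign_off())"
```

```text
the job is handed in; nothing more can be done
None
```

The left door is the one that binds, jamming at about 1.19 rad; I leaned on it with about 9 N for 0.8 s and shut it, left the free right door fully open at about 1.6 rad, and handed the job in with nothing around moved.

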